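# Set and lock the depth stop on a fixture block

### The job

Lower the rod of the depth stop stand until its foot just rests on the drilled block lying beneath it, touching gently because the block marks easily. Then lock the rod there by swinging the clamp lever fully home, and let go of everything, with the foot still resting on the block. Do not shift the block or the things lying beside the stand.

Things in the scene. Friction and masses are not known exactly. Their poses are not given: they have to be found in the camera images.
- stand: fixed depth stop stand: steel base plate 170 x 120 x 12 mm, round column (at the stand's x = +75 mm, top z = 0.150), grey arm with a boss 36 mm across (z = 0.108 to 0.148) guiding the upright rod; a square ear on it (to y = +40 mm) carries the clamp lever. Origin: on the rod's axis at bench height; x points from rod to column, z up; turned up to 0.3 rad about z.
- stop_rod: steel rod, 12 mm across, black knob on top 28 mm across, 33 mm tall. Origin: knob's centre (z 0.245 when fully up). Slides only up and down, 55 mm; stays where left: about 2.5 N push it down, 7.5 N pull it up. Underside of its 10 mm brass foot: 171 to 185 mm below the origin, not measured, so feel (or see) the touch, 10 to 45 mm down from the start. Keep foot on block below 20 N.
- block: drilled aluminium block, 30 x 45 x 22 mm, loose on the base plate under the rod. Origin: centre of its underside, z up; its top is 22 mm above.
- clamp (a joint): angle of the clamp lever, rad: 0 to 0.3 at the start (open), 1.4 at its stop (fully home); seen from above it locks clockwise, about the upright pivot. From about 0.8 rad an eccentric grips the rod and the lever becomes stiffer, up to about 10 N at the grip; it stays where it is left; above 1.2 rad it is locked.
- clamp_handle (a point): top centre of the upright black grip at the end of the clamp lever: a post of 16 mm diameter, 44 mm tall (its lower 10 mm are at the lever's bar), 75 mm from the pivot, top at z = 0.196. At joint 0 the lever points along the stand's -x from the pivot, at 1.4 nearly along its +y.
- clamp_pivot (a point): on the lever's upright pivot axis, at the height of the grip's top; the axis is 24 mm along the stand's +y from the rod's axis. The pivot's hub reaches up to z = 0.166.
- spare_block: square drilled aluminium block, 32 x 32 x 18 mm, lying beside the stand; leave alone. Origin: centre of its underside.
- large_lens: lens in a black ring, 34 mm across, 14 mm tall, lying beside the stand; leave alone. Origin: centre of its underside.
- small_tape: small roll of black tape, 62 mm across, 19 mm tall, lying beside the stand; leave alone. Origin: centre of its underside.
Mind the look-alikes: they are no part of the job. Leave any turquoise look-alike of the block alone.

How it is judged:
On the way, in this order (a step that is already met when the one before it is completed fails the run):
1. the foot of the rod rests on the block while the clamp is still open (contact force between stop_rod and block above 0.5 N and value of joint clamp below 0.6 rad), for 0.2 s.
2. the clamp lever is home with the foot still on the block (value of joint clamp above 1.2 rad and contact force between stop_rod and block above 0.3 N), for 0.2 s.
At the end, for the whole second after the job is handed in: The clamp lever stands beyond 1.2 rad, the rod is at rest with its foot on the block (more than 0.3 N), and the block lies within 6 mm of where it was (all of step 2 and distance of block from where it was at the start of the episode below 0.006 m and linear speed of stop_rod below 0.01 m/s); the robot touches nothing.
It fails at once if the foot presses on the block with more than 20 N (contact force between stop_rod and block above 20 N).
It fails at once if a thing beside the stand is moved by more than 15 mm (distance of any of spare_block, large_lens, small_tape from where it was at the start of the episode above 0.015 m).
It also fails if it takes over 72 s, if anything falls off the work surface, if the arm or the gripper's body presses on something with over 40 N, if the wrist force passes 120 N, or if a joint passes its speed limit or range.

### The arm

A 7-joint arm with a two-finger parallel gripper is mounted at the origin on a cart in front of the work surface, level with it; the furniture and walls round the work are solid. World frame = base frame: x ahead of the robot, y to its left, z up, the work surface at z = 0. Lengths are in m, angles in rad, forces in N, time in s.
With the tool pointing down it reaches from about 0.4 to 0.85 m from the base axis. Payload 10.4 kg.
Tool frame: the origin (TCP) lies on the centre line of the jaws, within the pads' length; the fingertips stand 19 mm ahead of it and the grasp point (between the pads) is the TCP (tips_ahead is the distance from the TCP to the fingertips, in m); z points along the fingers, y is the line along which they close (so a half turn about z gives the same grasp; the last joint's range is limited). The gripper opens to 87 mm and grips with 3 to 60 N. Pads are 19 mm wide; open, the fingers measure 117 mm over their backs; the gripper's body (75 mm by 190 mm) begins 51 mm behind the grasp point.
Start: joints at [1.139, 0.332, -0.065, 1.46, 0.022, 1.35, -0.088], TCP at [0.248, -0.574, 0.242] pointing down, gripper open.
Joint ranges: [-2.6, 2.6], [-0.5, 2.12], [-1.47, 1.34], [0.16, 2.42], [-1.27, 4.41], [0.06, 2.06], [-2.6, 2.6]. Speed limits (rad/s): [2.22, 2.22, 2.79, 2.79, 3.14, 3.14, 3.14].

### API

Orientations are given as a rotation vector (axis times angle).
In Python, from bench import * gives the robot as it stands. The module is installed in compiled form; this text tells all that it offers.
- The arm moves only by the tool send_rows, never from a script. Its argument "targets" is a list of rows, each a list of 2 entries, a list of its own where there are three numbers: the shift along the tool's x, y, z as a fraction of full scale, then the turn, a rotation vector about the tool's x, y, z as a fraction of full scale. In form: [[[x, y, z], [wx, wy, wz]], ...]. A call has 1 to 10 rows; each row shifts and turns the commanded pose from where the row before left it, along the tool's axes as they then stand; what a row does not reach is not made up. Full scale, the value 1, is 4 cm for a shift and 0.1 rad for a turn. A row lasts 1/12 s, in which the tool goes at most 41.7 mm and 7.16 degrees, less where a joint would pass 70% of its speed; a pose out of reach is approached as far as the arm can. A call with a number of a shift or a turn outside -1 to 1 is refused whole. A call with a gripper value outside its range is refused whole. "fingers" is the opening, from -1 (shut) to 1 (fully open), so that 0 is half open, set as the call begins (left out, the last holds). The fingers move at their own pace and stop on an object; "squeeze" is the grip in N (left out, the last holds). Time passes only in rows, so rows that do not move let the fingers close. It gives the time, the measured TCP pose, the force, the opening and the grip force at its end, in the units of the state.
- sense(): the state, without advancing time (a new reading comes with each control period).
- camera(name): name is "side" or "top"; returns a dict with "img" (420x560x3 uint8, red, green, blue), "vertical_fov" (degrees; the focal length in pixels is half the picture's height over the tangent of half this angle, whatever the lens; pixels are square), "cx", "cy" (the principal point, pixels), "extrinsics" (4x4, takes a point from world to camera coordinates). Camera axes: x right, y down, z forward; pixel columns grow to the right and rows downward; lengths in m; the calibration is good to about 2 mm. A picture is of the moment at which its call begins. There is no depth.
- job_done(): hands the job in; it is judged then, once.
The state is a dict: "clock": time; "joint_positions": joint angles; "qd": joint speeds; "effort": joint torques, N m; "ee_pos": TCP position; "tcp_rot": TCP orientation; "ft_force": force on the tool from outside, world axes, zero at the start; "wrist_torque": the same for the moment, N m; "width": opening from 0.0 (shut) to 1.0 (fully open); "grasp_force": force on a finger pad.
Only numpy, scipy, OpenCV 4.12 (cv2) and the standard library are available. Lean on these libraries where they do the work, as an engineer would, in place of code of your own. Each camera call takes 0.05 s, during which the arm holds its last target. There are 200 camera calls.

## Working session

There is one attempt and no reset: what is moved stays moved. The work goes in short steps, Python scripts to look and compute and a tool call to move; the robot and the scene stay as the last step left them, time stands still between calls to the robot, and variables do not carry over. Pictures are saved under pics/ and viewed, at most 10 in all, crops included, and the job is handed in when it is done.

Besides the shell and the picture viewer there is one more tool, called after "Emit:" in YAML: its name, and indented under it one key for each argument. send_rows: Moves the arm, as the interface text tells. Its arguments: {"type":"object","properties":{"targets":{"type":"array","items":{"type":"array"}},"fingers":{"type":"number"},"squeeze":{"type":"number"}},"required":["targets"]}

```bash
mkdir -p pics
cat > h.py <<'E'
from bench import *
import numpy as np, cv2
def K(c):
    f=c["img"].shape[0]/2/np.tan(np.radians(c["vertical_fov"])/2); return f,c["cx"],c["cy"]
def ray(c,u,v):
    f,cx,cy=K(c);E=np.array(c["extrinsics"]);R=E[:3,:3];t=E[:3,3]
    d=R.T@np.array([(u-cx)/f,(v-cy)/f,1]);return -R.T@t,d/np.linalg.norm(d)
def onplane(c,u,v,z):
    o,d=ray(c,u,v);return o+d*(z-o[2])/d[2]
def proj(c,p):
    f,cx,cy=K(c);E=np.array(c["extrinsics"]);q=E[:3,:3]@p+E[:3,3];return np.array([cx+f*q[0]/q[2],cy+f*q[1]/q[2]])
def tri(c1,p1,c2,p2):
    o1,d1=ray(c1,*p1);o2,d2=ray(c2,*p2)
    s=np.linalg.lstsq(np.stack([d1,-d2],1),o2-o1,rcond=None)[0]
    a=o1+s[0]*d1;b=o2+s[1]*d2;return (a+b)/2,np.linalg.norm(a-b)
E
python3 - <<'E'
from h import *
s=sense();print(s)
for n in("side","top"):
    c=camera(n);cv2.imwrite(f"pics/{n}0.png",c["img"][:,:,::-1]);print(n,K(c),np.round(c["extrinsics"],3).tolist(),np.round(ray(c,0,0)[0],3))
E
```

```text
{'clock': 0.0, 'joint_positions': array([ 1.13939672,  0.33287519, -0.06471658,  1.46092703,  0.02158693,
        1.34992659, -0.08851542]), 'qd': array([ 0.001017  ,  0.00057424,  0.00073555, -0.00117579,  0.0001675 ,
        0.0003278 , -0.00040266]), 'effort': array([-2.89000300e-04, -6.23259044e+01,  2.46149430e-02, -3.89893055e+01,
       -6.12769718e-02,  3.97129054e-02,  2.01038911e-04]), 'ee_pos': array([ 0.24830576, -0.57316096,  0.24075872]), 'tcp_rot': array([-3.07481715e+00, -6.37422426e-01,  5.35005309e-04]), 'ft_force': array([ 0.5511273 , -0.31319227, -0.32536579]), 'wrist_torque': array([ 0.01484989, -0.00069897, -0.06535391]), 'grasp_force': 0.0, 'width': 1.0000615395974544}
side (np.float64(508.16676036372365), 281.16579059929245, 207.6436477347241) [[0.771, 0.637, -0.016, -0.395], [0.52, -0.644, -0.561, -0.249], [-0.367, 0.424, -0.828, 1.236], [0.0, 0.0, 0.0, 1.0]] [ 0.888 -0.433  0.877]
top (np.float64(401.71504333001457), 274.5486940933559, 213.23416747500096) [[0.005, -1.0, -0.0, -0.079], [-0.98, -0.005, -0.201, 0.563], [0.201, 0.001, -0.98, 0.934], [0.0, 0.0, 0.0, 1.0]] [ 0.365 -0.078  1.028]
```

View pics/side0.png

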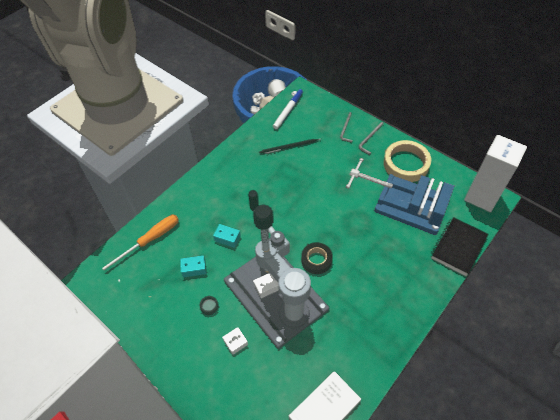

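View pics/top0.png

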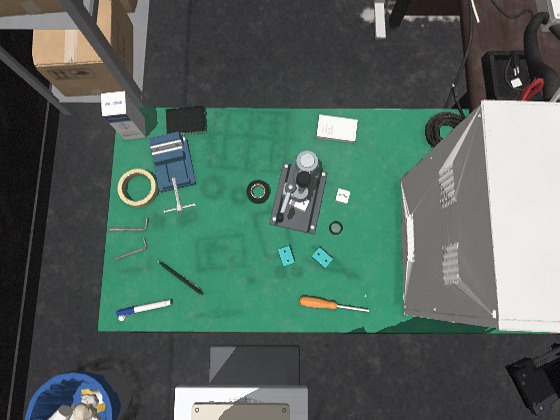

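The side view shows the stand at about (275,290), with the rod knob at (263,217), the black lever grip at (253,199) and the pivot hub at (279,239). In the top view the stand is near (300,195). Black things that could be mistaken for the knob or grip are the small tape at side (317,257) and the lens at (209,306). Look-alikes of the block are the turquoise blocks at (227,236) and (193,267), and the white spare block at (235,341). The true block is under the rod at (265,285). One close crop will check this.

Run:
```python
from h import *
a=cv2.imread("pics/side0.png")[175:345,215:335];b=cv2.imread("pics/top0.png")[140:240,262:332]
a=cv2.resize(a,None,fx=3.5,fy=3.5,interpolation=cv2.INTER_CUBIC);b=cv2.resize(b,(int(70*5.4),595-0),interpolation=cv2.INTER_CUBIC)
b=cv2.resize(b,(378,595))
cv2.imwrite("pics/crop0.png",np.hstack([a[:595],b]));print(a.shape,b.shape)
```

```text
(595, 420, 3) (595, 378, 3)
```

View pics/crop0.png

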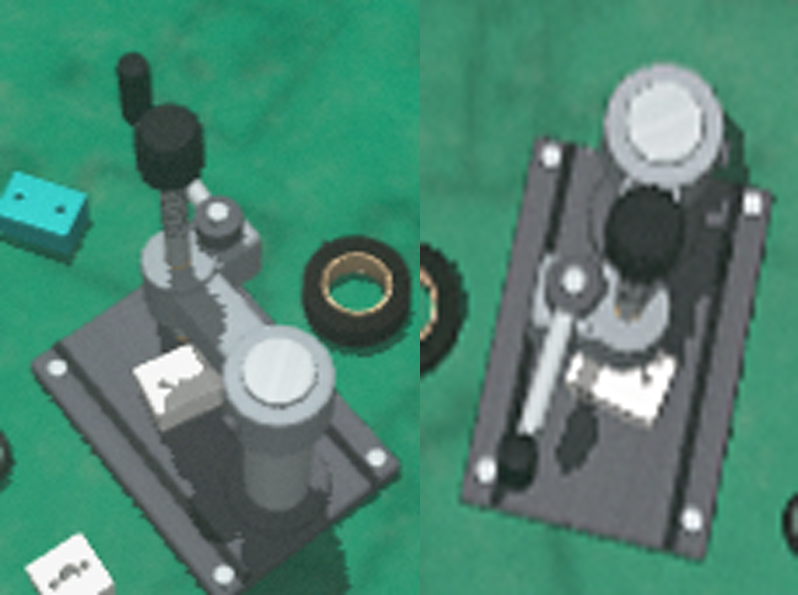

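The crop confirms the knob at side (263,217) and top (304,180). The grip's top is at side (253,193) and top (280,215), the pivot at side (277,236) and top (290,187), and the column top at side (295,281) and top (307,160). The white block lies beneath the rod.

Run:
```python
from h import *
S=camera("side");T=camera("top")
def blob(c,box):
    x0,y0,x1,y1=box;g=c["img"][y0:y1,x0:x1].max(2);m=(g<48).astype(np.uint8)
    n,l,st,ce=cv2.connectedComponentsWithStats(m)
    return [(np.round(ce[i]+[x0,y0],1).tolist(),(st[i]+[x0,y0,0,0,0]).tolist()) for i in range(1,n) if st[i][4]>25]
print("side",blob(S,(240,180,290,240)));print("top",blob(T,(270,165,325,230)))
P={}
for n,a,b in [("knobc",(263.3,217),(303.7,179.5)),("grip",(253,192.7),(280.3,215.1)),("hub",(277,235.6),(290.5,187.1)),("col",(295,280.7),(307.4,160.2)),
]:
    p,e=tri(S,a,T,b);P[n]=p;print(n,p.round(4),round(e,4))
d=P["col"]-P["knobc"];yaw=np.arctan2(d[1],d[0]);print("yaw",yaw,np.linalg.norm(d[:2]))
h=P["grip"]-P["hub"];a=np.arctan2(h[1],h[0]);print("lever",np.linalg.norm(h[:2]),"q",(yaw+np.pi-a)%(2*np.pi))
h=P["hub"]-P["knobc"];print("hubdir-yaw",np.arctan2(h[1],h[0])-yaw,np.linalg.norm(h[:2]))
from scipy.spatial.transform import Rotation as R
print(R.from_rotvec(sense()["tcp_rot"]).as_matrix().round(3))
```

```text
side []
top []
knobc [ 0.596  -0.1362  0.2405] 0.0012
grip [ 0.5308 -0.0894  0.1953] 0.0014
hub [ 0.6012 -0.1127  0.1616] 0.0019
col [ 0.67  -0.152  0.146] 0.001
yaw -0.21047212450792538 0.07571263108570084
lever 0.074152085838506 q 0.1085273158183
hubdir-yaw 1.5642478996963594 0.024103184587774527
[[ 0.918  0.397 -0.   ]
 [ 0.397 -0.918  0.001]
 [-0.    -0.001 -1.   ]]
```

Run:
```python
from h import *
S=camera("side");T=camera("top")
p,e=tri(S,(115,343),T,(485,100));print("cab far top",p,e)
print("near top",onplane(T,497,333,p[2]));print("foot",onplane(T,404,318,0),onplane(T,402,185,0))
print("table",[onplane(T,u,v,0).round(3).tolist() for u,v in((98,331),(366,331),(145,108))])
print("TCP px",proj(T,sense()["ee_pos"]), proj(S,sense()["ee_pos"]))
b=cv2.imread("pics/top0.png")[60:420,360:560];a=cv2.imread("pics/side0.png")[180:420,0:200]
b=cv2.resize(b,None,fx=1.66,fy=1.66);a=cv2.resize(a,(458,b.shape[0]));cv2.imwrite("pics/cab.png",np.hstack([b,a]));print(b.shape)
```

```text
cab far top [ 0.67108712 -0.41214839  0.437324  ] 0.0017490365460029616
near top [ 0.31424482 -0.39261751  0.437324  ]
foot [ 0.31154985 -0.39874024  0.        ] [ 0.65321974 -0.41375306  0.        ]
table [[0.277, 0.357, 0.0], [0.28, -0.303, 0.0], [0.87, 0.283, 0.0]]
TCP px [540.91315663 360.66510518] [-133.4899506   290.38755603]
(598, 332, 3)
```

View pics/cab.png

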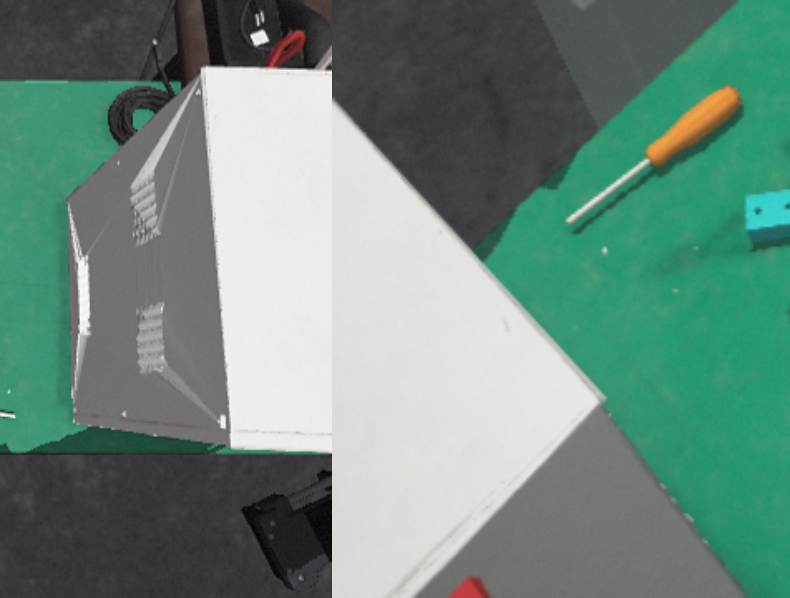

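Emit:
send_rows:
  targets:
    - [[-0.3,-0.13,0],[0,0,0]]
    - [[0,0,0],[0,0,1]]
    - [[0,0,0],[0,0,1]]
    - [[0,0,0],[0,0,1]]
    - [[0,0,0],[0,0,1]]
    - [[0,0,0],[0,0,0.1]]
    - [[0,0,0],[0,0,0]]
  fingers: -1
  squeeze: 20

```text
clock: 0.88
ee_pos: [0.2346, -0.5736, 0.2416]
tcp_rot: [3.141, 0.001, -0.0]
ft_force: [-1.0, -0.3, -0.2]
width: 0.554
grasp_force: 0.0
```

Emit:
send_rows:
  targets:
    - [[0,-0.7,0],[0,0,0]]
    - [[0,-0.7,0],[0,0,0]]
    - [[0,-0.7,0],[0,0,0]]
    - [[0,-0.7,0],[0,0,0]]
    - [[0,-0.7,0],[0,0,0]]
    - [[0.1,-0.7,0],[0,0,0]]
    - [[0.1,-0.7,0],[0,0,0]]
    - [[0.1,-0.7,0],[0,0,0]]
    - [[0.1,-0.7,0],[0,0,0]]
    - [[0,0,0],[0,0,0]]

```text
clock: 1.72
ee_pos: [0.2525, -0.3176, 0.2419]
tcp_rot: [3.141, 0.01, 0.0]
ft_force: [0.7, -0.3, 0.5]
width: 0.006
grasp_force: 0.0
```

Emit:
send_rows:
  targets:
    - [[0,-0.75,-0.3],[0,0,0]]
    - [[0,-0.75,-0.3],[0,0,0]]
    - [[0.9,-0.4,-0.15],[0,0,0]]
    - [[0.9,-0.4,-0.15],[0,0,0]]
    - [[0.9,-0.4,-0.15],[0,0,0]]
    - [[0.9,-0.4,-0.15],[0,0,0]]
    - [[0.9,-0.4,-0.15],[0,0,0]]
    - [[0.9,-0.4,-0.15],[0,0,0]]
    - [[0.9,-0.4,-0.15],[0,0,0]]
    - [[0,0,0],[0,0,0]]

```text
clock: 2.55
ee_pos: [0.5087, -0.1457, 0.3074]
tcp_rot: [-3.138, -0.013, -0.003]
ft_force: [-1.1, -0.2, -0.1]
width: 0.008
grasp_force: 0.0
```

Emit:
send_rows:
  targets:
    - [[0,0,0],[0,0,-1]]
    - [[0,0,0],[0,0,-1]]
    - [[0,0,0],[0,0,-1]]
    - [[0,0,0],[0,0,-1]]
    - [[0,0,0],[0,0,-1]]
    - [[0,0,0],[0,0,-1]]
    - [[0,0,0],[0,0,-1]]
    - [[0,0,0],[0,0,-1]]
    - [[0,0,0],[0,0,-1]]
    - [[0,0,0],[0,0,-1]]

```text
clock: 3.38
ee_pos: [0.5036, -0.1504, 0.3075]
tcp_rot: [2.752, 1.515, -0.0]
ft_force: [0.1, 0.2, 0.6]
width: 0.002
grasp_force: 0.0
```

Emit:
send_rows:
  targets:
    - [[0,0,0],[0,0,-1]]
    - [[0,0,0],[0,0,-1]]
    - [[0,0,0],[0,0,-1]]
    - [[0,0,0],[0,0,-1]]
    - [[0,0,0],[0,0,-1]]
    - [[0,0,0],[0,0,-1]]
    - [[0,0,0],[0,0,-1]]
    - [[0,0,0],[0,0,-1]]
    - [[0,0,0],[0,0,-1]]
    - [[0,0,0],[0,0,-1]]

```text
clock: 4.22
ee_pos: [0.5037, -0.1504, 0.3076]
tcp_rot: [1.688, 2.649, -0.001]
ft_force: [0.5, -0.3, -1.1]
width: 0.004
grasp_force: 0.0
```

Emit:
send_rows:
  targets:
    - [[0,0,0],[0,0,-1]]
    - [[0,0,0],[0,0,-1]]
    - [[0,0,0],[0,0,-1]]
    - [[0,0,0],[0,0,-1]]
    - [[0,0,0],[0,0,-1]]
    - [[0,0,0],[0,0,-1]]
    - [[0,0,0],[0,0,-1]]
    - [[0,0,0],[0,0,-1]]
    - [[0,0,0],[0,0,-0.2]]
    - [[0,0,0],[0,0,0]]

```text
clock: 5.05
ee_pos: [0.5037, -0.1503, 0.3076]
tcp_rot: [0.504, 3.101, -0.0]
ft_force: [0.6, -0.1, -0.5]
width: 0.008
grasp_force: 0.0
```

```bash
cat > st.py <<'E'
from h import *
from scipy.spatial.transform import Rotation as R
import sys
s=sense();M=R.from_rotvec(s["tcp_rot"]).as_matrix();p=s["ee_pos"]
print(s["clock"],p.round(4),s["joint_positions"].round(2),s["ft_force"].round(2),"yang",np.arctan2(M[1,1],M[0,1]).round(3))
if len(sys.argv)>3:
    t=np.array([float(x) for x in sys.argv[1:4]]);print("rows units",(M.T@(t-p)/0.04).round(3))
E
python3 st.py 0.596 -0.1362 0.300
```

```text
5.05 [ 0.5037 -0.1503  0.3076] [ 0.87  0.14 -0.73  1.59  0.1   1.45  1.38] [ 0.6  -0.13 -0.49] yang 1.248
rows units [-2.076  1.066  0.189]
```

Emit:
send_rows:
  targets:
    - [[-0.5,0.27,0],[0,0,0]]
    - [[-0.5,0.27,0],[0,0,0]]
    - [[-0.5,0.27,0],[0,0,0]]
    - [[-0.5,0.25,0.2],[0,0,0]]
    - [[-0.07,0,0.2],[0,0,0]]
    - [[0,0,0.1],[0,0,0]]
    - [[0,0,0.1],[0,0,0]]
    - [[0,0,0],[0,0,0]]

```text
clock: 5.72
ee_pos: [0.5949, -0.1364, 0.2829]
tcp_rot: [-0.507, -3.099, 0.001]
ft_force: [-1.0, 0.0, -0.5]
width: 0.006
grasp_force: 0.0
```

```bash
python3 st.py 0.596 -0.1362 0.280
python3 - <<'E'
from h import *
S=camera("side");T=camera("top")
a=S["img"][150:320,205:325,::-1];b=T["img"][130:230,262:332,::-1]
cv2.imwrite("pics/c1.png",np.hstack([cv2.resize(a,(420,595),interpolation=2),cv2.resize(b,(378,595),interpolation=2)]))
E
```

```text
5.7167 [ 0.5949 -0.1364  0.2829] [ 0.71  0.37 -0.73  1.41  0.25  1.46  1.23] [-1.05  0.   -0.54] yang 1.247
rows units [-0.025  0.014  0.073]
```

View pics/c1.png

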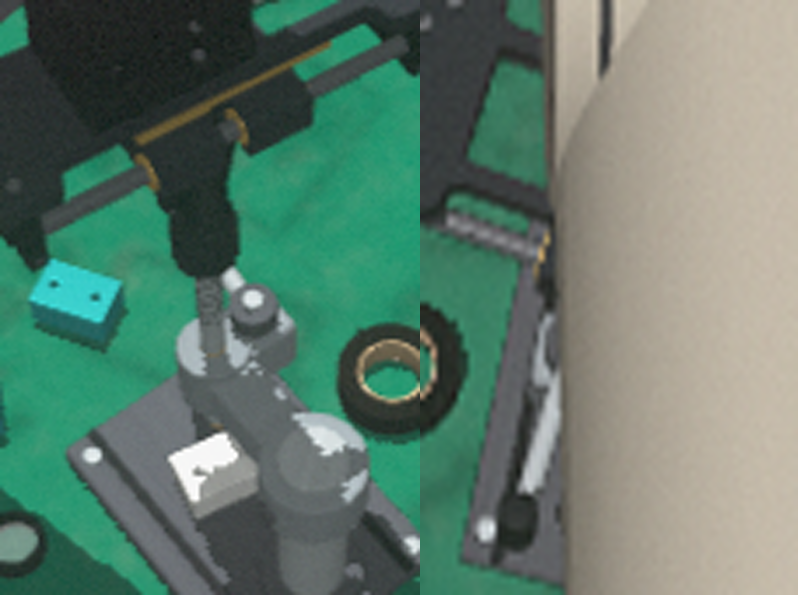

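The shut fingers stand centred just above the knob, at crop (205,200). The block is untouched. Next I feel my way downward.

Emit:
send_rows:
  targets:
    - [[0,0,0.04],[0,0,0]]
    - [[0,0,0.04],[0,0,0]]
    - [[0,0,0.04],[0,0,0]]
    - [[0,0,0],[0,0,0]]

```text
clock: 6.15
ee_pos: [0.5956, -0.136, 0.2785]
tcp_rot: [-0.505, -3.101, 0.0]
ft_force: [-0.5, -0.3, 0.8]
width: 0.003
grasp_force: 0.0
```

Emit:
send_rows:
  targets:
    - [[0,0,0.04],[0,0,0]]
    - [[0,0,0.04],[0,0,0]]
    - [[0,0,0.04],[0,0,0]]

```text
clock: 6.4
ee_pos: [0.5959, -0.136, 0.2741]
tcp_rot: [0.505, 3.1, -0.0]
ft_force: [-1.5, -1.1, 2.6]
width: 0.005
grasp_force: 1.3
```

Emit:
send_rows:
  targets:
    - [[0,0,0.02],[0,0,0]]
    - [[0,0,0.02],[0,0,0]]

```text
clock: 6.57
ee_pos: [0.5959, -0.1359, 0.2723]
tcp_rot: [0.505, 3.101, -0.0]
ft_force: [-1.1, -0.5, 1.8]
width: 0.005
grasp_force: 1.3
```

Run:
```python
from h import *
S=camera("side");print(S["img"].shape)
for z in (0.108,0.09,0.08,0.07,0.06,0.05,0.04,0.034): print(z,proj(S,np.array([0.596,-0.1362,z])).round(1))
a=S["img"][240:310,240:300,::-1]
cv2.imwrite("pics/c2.png",cv2.resize(a,None,fx=8,fy=8,interpolation=cv2.INTER_NEAREST))
```

```text
(420, 560, 3)
0.108 [267.1 259.1]
0.09 [267.5 264.1]
0.08 [267.7 266.7]
0.07 [268.  269.3]
0.06 [268.2 271.9]
0.05 [268.4 274.4]
0.04 [268.6 276.9]
0.034 [268.7 278.4]
```

View pics/c2.png

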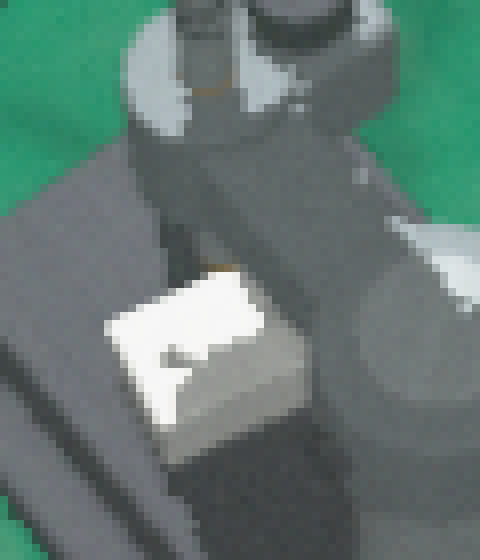

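The brass foot's front rim shows at about side (267.5,273.5), so its underside is at z ≈ 0.06 m. That leaves a gap of some 25 mm, which means a 12 mm step is safe.

Emit:
send_rows:
  targets:
    - [[0,0,0.04],[0,0,0]]
    - [[0,0,0.04],[0,0,0]]
    - [[0,0,0.04],[0,0,0]]
    - [[0,0,0.04],[0,0,0]]
    - [[0,0,0.04],[0,0,0]]
    - [[0,0,0.03],[0,0,0]]
    - [[0,0,0.03],[0,0,0]]
    - [[0,0,0.02],[0,0,0]]
    - [[0,0,0.02],[0,0,0]]

```text
clock: 7.37
ee_pos: [0.5959, -0.1359, 0.2603]
tcp_rot: [0.505, 3.101, -0.0]
ft_force: [-0.5, -0.8, 3.1]
width: 0.007
grasp_force: 1.3
```

Run:
```python
from h import *
S=camera("side")
a=S["img"][240:310,240:300].astype(int)
m=(a[:,:,0]-a[:,:,2]>25)&(a[:,:,0]>90)
ys,xs=np.nonzero(m);print(sorted(zip((ys+240).tolist(),(xs+240).tolist())))
```

```text
[(276, 267), (276, 268)]
```

Emit:
send_rows:
  targets:
    - [[0,0,0.03],[0,0,0]]
    - [[0,0,0.03],[0,0,0]]
    - [[0,0,0.03],[0,0,0]]
    - [[0,0,0.03],[0,0,0]]
    - [[0,0,0.02],[0,0,0]]
    - [[0,0,0.01],[0,0,0]]

```text
clock: 7.92
ee_pos: [0.5959, -0.1359, 0.2542]
tcp_rot: [0.505, 3.101, -0.0]
ft_force: [-1.6, -0.6, 3.2]
width: 0.004
grasp_force: 1.2
```

Run:
```python
from h import *
S=camera("side")
a=S["img"][240:310,240:300,::-1]
cv2.imwrite("pics/c3.png",cv2.resize(a,None,fx=8,fy=8,interpolation=cv2.INTER_NEAREST))
```

```text
(no output)
```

View pics/c3.png

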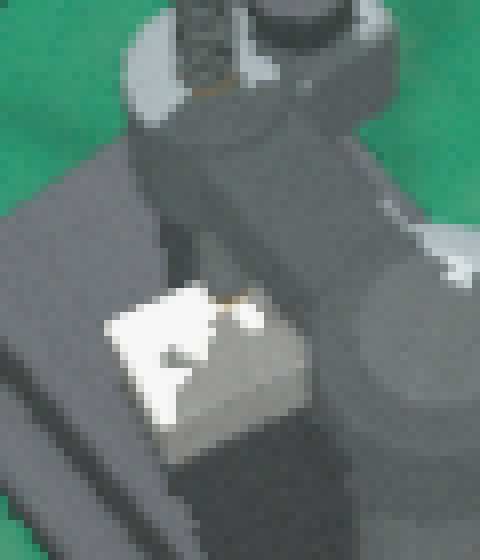

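The foot's rim is now at side (268.5,277.7), and touch is expected near row 280. That leaves several mm, so I use short steps from here.

Emit:
send_rows:
  targets:
    - [[0,0,0.02],[0,0,0]]
    - [[0,0,0.02],[0,0,0]]
    - [[0,0,0.02],[0,0,0]]
    - [[0,0,0.01],[0,0,0]]

```text
clock: 8.3
ee_pos: [0.5959, -0.1359, 0.2515]
tcp_rot: [0.505, 3.101, -0.0]
ft_force: [0.1, -0.9, 2.9]
width: 0.005
grasp_force: 1.2
```

Emit:
send_rows:
  targets:
    - [[0,0,0.015],[0,0,0]]
    - [[0,0,0.015],[0,0,0]]

```text
clock: 8.47
ee_pos: [0.5959, -0.1359, 0.2504]
tcp_rot: [0.505, 3.101, -0.0]
ft_force: [-0.5, -1.7, 2.0]
width: 0.006
grasp_force: 1.2
```

Emit:
send_rows:
  targets:
    - [[0,0,0.015],[0,0,0]]
    - [[0,0,0.015],[0,0,0]]

```text
clock: 8.63
ee_pos: [0.5959, -0.1359, 0.2491]
tcp_rot: [0.505, 3.101, -0.0]
ft_force: [0.3, -1.4, 1.8]
width: 0.005
grasp_force: 1.2
```

Emit:
send_rows:
  targets:
    - [[0,0,0.015],[0,0,0]]
    - [[0,0,0.015],[0,0,0]]

```text
clock: 8.8
ee_pos: [0.5959, -0.1359, 0.2479]
tcp_rot: [0.505, 3.101, -0.0]
ft_force: [-0.4, -0.8, 2.8]
width: 0.003
grasp_force: 1.2
```

Emit:
send_rows:
  targets:
    - [[0,0,0.015],[0,0,0]]
    - [[0,0,0.015],[0,0,0]]

```text
clock: 8.97
ee_pos: [0.5959, -0.1359, 0.2467]
tcp_rot: [0.505, 3.101, -0.0]
ft_force: [-0.4, -1.2, 3.4]
width: 0.004
grasp_force: 1.2
```

Emit:
send_rows:
  targets:
    - [[0,0,0.015],[0,0,0]]
    - [[0,0,0.015],[0,0,0]]

```text
clock: 9.13
ee_pos: [0.5959, -0.1359, 0.2455]
tcp_rot: [0.505, 3.101, -0.0]
ft_force: [0.9, -1.1, 2.0]
width: 0.005
grasp_force: 1.2
```

Emit:
send_rows:
  targets:
    - [[0,0,0.015],[0,0,0]]
    - [[0,0,0.015],[0,0,0]]

```text
clock: 9.3
ee_pos: [0.5959, -0.1359, 0.2443]
tcp_rot: [0.505, 3.101, -0.0]
ft_force: [0.5, -1.5, 1.7]
width: 0.001
grasp_force: 1.2
```

Emit:
send_rows:
  targets:
    - [[0,0,0.015],[0,0,0]]
    - [[0,0,0.015],[0,0,0]]

```text
clock: 9.47
ee_pos: [0.5959, -0.1359, 0.2431]
tcp_rot: [0.505, 3.101, -0.0]
ft_force: [-0.3, -1.2, 1.9]
width: 0.007
grasp_force: 1.2
```

Emit:
send_rows:
  targets:
    - [[0,0,0.015],[0,0,0]]
    - [[0,0,0.015],[0,0,0]]

```text
clock: 9.63
ee_pos: [0.5959, -0.1359, 0.2419]
tcp_rot: [0.505, 3.101, -0.0]
ft_force: [0.7, -1.4, 3.0]
width: 0.004
grasp_force: 1.2
```

Emit:
send_rows:
  targets:
    - [[0,0,0.015],[0,0,0]]
    - [[0,0,0],[0,0,0]]

```text
clock: 9.8
ee_pos: [0.5959, -0.1359, 0.2413]
tcp_rot: [0.505, 3.101, -0.0]
ft_force: [0.3, -0.8, 1.7]
width: 0.006
grasp_force: 0.9
```

Emit:
send_rows:
  targets:
    - [[0,0,0.015],[0,0,0]]
    - [[0,0,0],[0,0,0]]

```text
clock: 9.97
ee_pos: [0.5959, -0.1359, 0.2412]
tcp_rot: [0.505, 3.1, -0.0]
ft_force: [-1.6, -1.3, 5.0]
width: 0.004
grasp_force: 2.9
```

Contact: the tool has stopped and the force has risen to 5 N. I press slightly more and hold.

Emit:
send_rows:
  targets:
    - [[0,0,0.01],[0,0,0]]
    - [[0,0,0],[0,0,0]]
    - [[0,0,0],[0,0,0]]

```text
clock: 10.22
ee_pos: [0.5959, -0.1359, 0.2412]
tcp_rot: [0.505, 3.1, -0.001]
ft_force: [-2.3, -0.7, 8.4]
width: 0.004
grasp_force: 4.1
```

Emit:
send_rows:
  targets:
    - [[0,0,0],[0,0,0]]
    - [[0,0,0],[0,0,0]]
    - [[0,0,-0.05],[0,0,0]]
    - [[0,0,-0.2],[0,0,0]]
    - [[0,0,-0.4],[0,0,0]]
    - [[0,0,0],[0,0,0]]

```text
clock: 10.72
ee_pos: [0.5967, -0.1355, 0.2691]
tcp_rot: [0.504, 3.098, 0.0]
ft_force: [0.7, 1.2, 1.1]
width: 0.003
grasp_force: 0.0
```

```bash
python3 st.py 0.5308 -0.0894 0.265
```

```text
10.7167 [ 0.5967 -0.1355  0.2691] [ 0.71  0.38 -0.73  1.43  0.25  1.43  1.22] [0.75 1.24 1.12] yang 1.248
rows units [1.929 0.57  0.098]
```

Emit:
send_rows:
  targets:
    - [[0.5,0.14,0],[0,0,0]]
    - [[0.5,0.14,0],[0,0,0]]
    - [[0.5,0.14,0],[0,0,0]]
    - [[0.43,0.15,0],[0,0,0]]
    - [[0,0,0],[0,0,0]]
    - [[0,0,0],[0,0,0]]
  fingers: 1

```text
clock: 11.22
ee_pos: [0.5297, -0.0895, 0.2666]
tcp_rot: [0.504, 3.1, -0.002]
ft_force: [0.9, -1.1, 1.0]
width: 0.374
grasp_force: 0.0
```

```bash
python3 st.py 0.5308 -0.0894 0.186;python3 - <<'E'
from h import *
S=camera("side")
a=S["img"][150:320,205:325,::-1];b=S["img"][240:310,240:300,::-1]
cv2.imwrite("pics/c4.png",np.hstack([cv2.resize(a,(420,595),interpolation=2),cv2.resize(b,(380,595),interpolation=0)]))
E
```

```text
11.2167 [ 0.5297 -0.0895  0.2666] [ 0.77  0.2  -0.78  1.62  0.14  1.38  1.22] [ 0.86 -1.07  0.96] yang 1.249
rows units [-0.025  0.014  2.014]
```

View pics/c4.png

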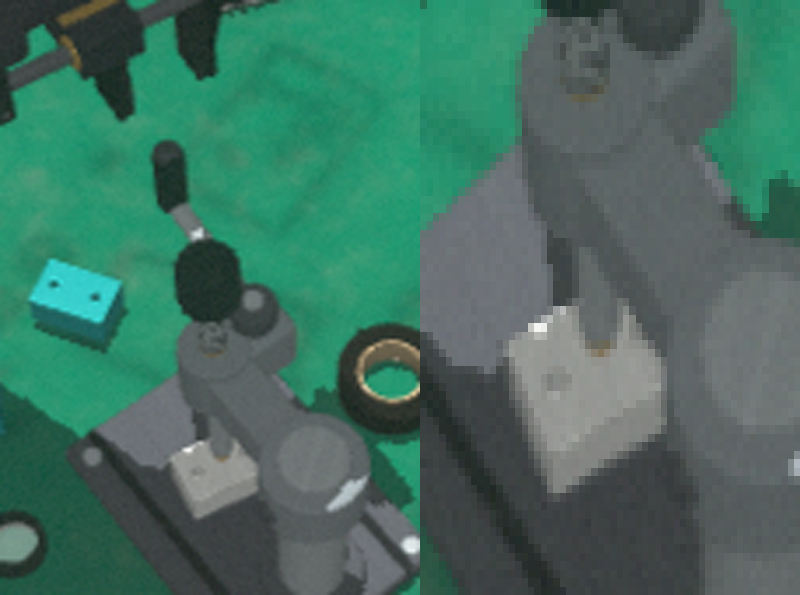

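The foot sits on the block (right crop, about (600,352)). The grip is at left crop (168,150), with the open gripper above it. Next I descend on the grip.

Emit:
send_rows:
  targets:
    - [[0,0,0],[0,0,0]]
    - [[0,0,0],[0,0,0]]
    - [[-0.02,0,0.3],[0,0,0]]
    - [[0,0,0.3],[0,0,0]]
    - [[0,0,0.3],[0,0,0]]
    - [[0,0,0.3],[0,0,0]]
    - [[0,0,0.3],[0,0,0]]
    - [[0,0,0.3],[0,0,0]]
    - [[0,0,0.2],[0,0,0]]
    - [[0,0,0],[0,0,0]]

```text
clock: 12.1
ee_pos: [0.5297, -0.09, 0.1842]
tcp_rot: [-0.504, -3.098, -0.0]
ft_force: [-0.2, -0.0, 0.2]
width: 0.991
grasp_force: 0.0
```

Emit:
send_rows:
  targets:
    - [[0,0,0],[0,0,0]]
    - [[0,0,0],[0,0,0]]
    - [[0,0,0],[0,0,0]]
    - [[0,0,0],[0,0,0]]
    - [[0,0,0],[0,0,0]]
    - [[0,0,0],[0,0,0]]
    - [[0,0,0],[0,0,0]]
    - [[0,0,0],[0,0,0]]
  fingers: -1
  squeeze: 15

```text
clock: 12.77
ee_pos: [0.5307, -0.09, 0.1864]
tcp_rot: [0.505, 3.101, -0.0]
ft_force: [1.1, 0.1, -0.2]
width: 0.477
grasp_force: 0.0
```

```bash
python3 st.py
```

```text
12.7667 [ 0.5307 -0.09    0.1864] [ 0.75  0.27 -0.77  1.73  0.2   1.22  1.18] [ 1.06  0.14 -0.21] yang 1.248
```

Emit:
send_rows:
  targets:
    - [[0,0,0],[0,0,0]]
    - [[0,0,0],[0,0,0]]
    - [[0,0,0],[0,0,0]]
    - [[0,0,0],[0,0,0]]
    - [[0,0,0],[0,0,0]]
    - [[0,0,0],[0,0,0]]

```text
clock: 13.27
ee_pos: [0.5306, -0.0899, 0.1863]
tcp_rot: [-0.505, -3.101, -0.0]
ft_force: [-0.4, -0.1, 0.2]
width: 0.181
grasp_force: 15.0
```

Emit:
send_rows:
  targets:
    - [[-0.002,0.094,0],[0,0,0.5]]
    - [[-0.002,0.094,0],[0,0,0.5]]
    - [[-0.002,0.094,0],[0,0,0.5]]
    - [[-0.002,0.094,0],[0,0,0.5]]
    - [[-0.002,0.094,0],[0,0,0.5]]
    - [[-0.002,0.094,0],[0,0,0.5]]
    - [[-0.002,0.094,0],[0,0,0.5]]
    - [[-0.002,0.094,0],[0,0,0.5]]
    - [[-0.002,0.094,0],[0,0,0.5]]
    - [[-0.002,0.094,0],[0,0,0.5]]

```text
clock: 14.1
ee_pos: [0.5504, -0.0581, 0.1863]
tcp_rot: [-1.259, -2.877, 0.0]
ft_force: [-1.8, 0.9, 2.5]
width: 0.175
grasp_force: 15.0
```

```bash
cat > q.py <<'E'
from h import *
p=sense()["ee_pos"];d=p[:2]-np.array([0.601,-0.1127]);print("q",-0.21+np.pi-np.arctan2(d[1],d[0])%(2*np.pi),"r",np.hypot(*d))
E
python3 st.py; python3 q.py
```

```text
14.1 [ 0.5504 -0.0581  0.1863] [ 0.63  0.29 -0.71  1.7   0.2   1.23  0.62] [-1.84  0.95  2.5 ] yang 0.746
q 0.6135039651355241 r 0.07443382376596788
```

Good tracking. I continue into the stiff range with a firmer grip.

Emit:
send_rows:
  targets:
    - [[-0.002,0.094,0],[0,0,0.5]]
    - [[-0.002,0.094,0],[0,0,0.5]]
    - [[-0.002,0.094,0],[0,0,0.5]]
    - [[-0.002,0.094,0],[0,0,0.5]]
    - [[-0.002,0.094,0],[0,0,0.5]]
    - [[-0.002,0.094,0],[0,0,0.5]]
    - [[-0.002,0.094,0],[0,0,0.5]]
    - [[-0.002,0.094,0],[0,0,0.5]]
    - [[-0.002,0.094,0],[0,0,0.5]]
    - [[-0.002,0.094,0],[0,0,0.5]]
  squeeze: 30

```text
clock: 14.93
ee_pos: [0.5831, -0.0395, 0.1864]
tcp_rot: [-1.931, -2.477, -0.001]
ft_force: [-2.8, 2.9, 2.0]
width: 0.175
grasp_force: 30.0
```

```bash
python3 st.py; python3 q.py
```

```text
14.9333 [ 0.5831 -0.0395  0.1864] [ 0.51  0.35 -0.63  1.62  0.21  1.25  0.08] [-2.79  2.91  1.98] yang 0.247
q 1.121382396027863 r 0.07531151425850173
```

Emit:
send_rows:
  targets:
    - [[-0.004,0.094,0],[0,0,0.5]]
    - [[-0.004,0.094,0],[0,0,0.5]]
    - [[-0.004,0.094,0],[0,0,0.5]]
    - [[-0.004,0.094,0],[0,0,0.5]]
    - [[-0.004,0.094,0],[0,0,0.5]]
    - [[0,0.05,0],[0,0,0.2]]
    - [[0,0,0],[0,0,0]]
    - [[0,0,0],[0,0,0]]

```text
clock: 15.6
ee_pos: [0.6042, -0.037, 0.1865]
tcp_rot: [-2.243, -2.198, -0.003]
ft_force: [-0.3, 6.4, 0.3]
width: 0.177
grasp_force: 30.0
```

```bash
python3 st.py; python3 q.py
```

```text
15.6 [ 0.6042 -0.037   0.1865] [ 0.45  0.38 -0.59  1.56  0.22  1.26 -0.19] [-0.32  6.35  0.32] yang -0.02
q 1.4032201067470025 r 0.07576753646559516
```

Emit:
send_rows:
  targets:
    - [[-0.01,0.03,0],[0,0,0]]
    - [[0,0,0],[0,0,0]]
    - [[0,0,0],[0,0,0]]

```text
clock: 15.85
ee_pos: [0.6049, -0.037, 0.1865]
tcp_rot: [-2.242, -2.198, -0.002]
ft_force: [-2.3, 7.0, 2.5]
width: 0.174
grasp_force: 30.0
```

```bash
python3 st.py; python3 q.py
```

```text
15.85 [ 0.6049 -0.037   0.1865] [ 0.45  0.39 -0.59  1.56  0.22  1.26 -0.19] [-2.31  6.97  2.51] yang -0.02
q 1.4128535315489097 r 0.07578636629187478
```

Emit:
send_rows:
  targets:
    - [[0,0,0],[0,0,0]]
    - [[0,0,0],[0,0,0]]
    - [[0,0,0],[0,0,0]]
    - [[0,0,0],[0,0,0]]
    - [[0,0,0],[0,0,0]]
    - [[0,0,0],[0,0,0]]
    - [[0,0,0],[0,0,0]]
    - [[0,0,0],[0,0,0]]
  fingers: 0.6

```text
clock: 16.52
ee_pos: [0.6052, -0.0393, 0.1864]
tcp_rot: [2.246, 2.197, -0.0]
ft_force: [0.7, -1.5, -0.3]
width: 0.697
grasp_force: 0.0
```

Emit:
send_rows:
  targets:
    - [[0,0,-0.4],[0,0,0]]
    - [[0,0,-0.4],[0,0,0]]
    - [[0,0,-0.5],[0,0,0]]
    - [[0,0,-0.5],[0,0,0]]
    - [[0.5,0,-0.4],[0,0,0]]
    - [[0.6,0,-0.2],[0,0,0]]
    - [[0.6,0,0],[0,0,0]]
    - [[0.6,0,0],[0,0,0]]
    - [[0,0,0],[0,0,0]]
    - [[0,0,0],[0,0,0]]

```text
clock: 17.35
ee_pos: [0.607, 0.0544, 0.2824]
tcp_rot: [-2.242, -2.2, -0.0]
ft_force: [-0.6, -0.8, 0.1]
width: 0.801
grasp_force: 0.0
```

```bash
python3 st.py;python3 - <<'E'
from h import *
S=camera("side")
a=S["img"][150:320,205:325,::-1];b=S["img"][240:310,240:300,::-1]
cv2.imwrite("pics/c5.png",np.hstack([cv2.resize(a,(420,595),interpolation=2),cv2.resize(b,(380,595),interpolation=0)]))
E
```

```text
17.35 [0.607  0.0544 0.2824] [ 0.33  0.34 -0.63  1.42  0.2   1.45 -0.32] [-0.61 -0.84  0.12] yang -0.019
```

View pics/c5.png

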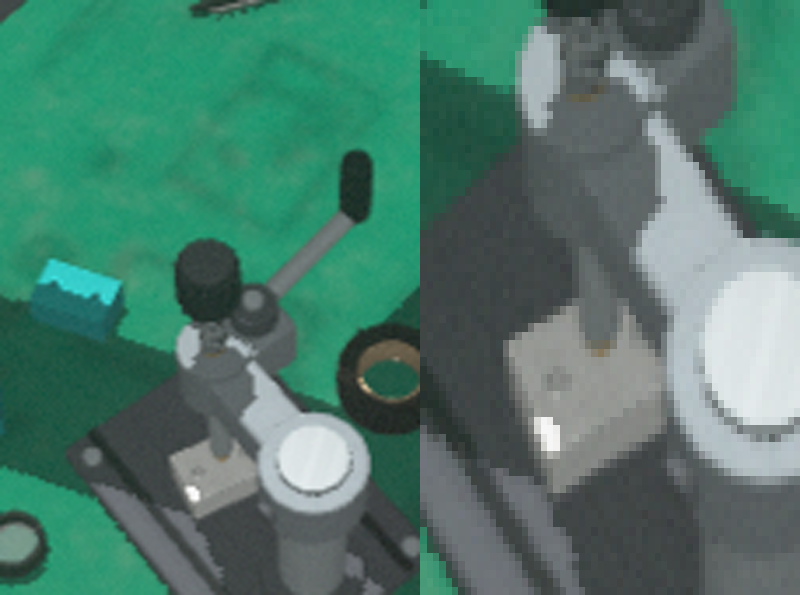

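The lever has swung home, with the grip at left crop (356,180). The foot is still on the block (right crop, about (600,350)), the block has not moved, and the gripper is clear. I hand the job in.

```bash
python3 -c "
from bench import *
print(job_done())"
```

```text
the job is handed in; nothing more can be done
None
```

The rod's foot rests on the block, touched down at roughly 6 N. The lever is home at about 1.4 rad, everything is released and the job is handed in, but `job_done()` gave no verdict.

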